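# Park a carton in the dispatch lane

## Robot

A 7-joint arm with a two-finger parallel gripper is mounted at the origin on a cart in front of the work surface, level with it; the furniture and walls round the work are solid. World frame = base frame: x ahead of the robot, y to its left, z up, the work surface at z = 0. Lengths are in m, angles in rad, forces in N, time in s.
With the tool pointing down it reaches from about 0.4 to 0.85 m from the base axis. Payload 4.5 kg.
Tool frame: the origin (TCP) lies midway between the tips of the shut fingers; the grasp point (between the pads) lies 19 mm behind it; z points along the fingers, y is the line along which they close (so a half turn about z gives the same grasp; the last joint's range is limited). The gripper opens to 88 mm and grips with 3 to 60 N. Pads are 18 mm wide; open, the fingers measure 123 mm over their backs; the gripper's body (75 mm by 187 mm) begins 45 mm behind the grasp point.
Start: joints at [1.308, 0.689, -0.195, 1.565, 0.157, 0.902, -0.215], TCP at [0.183, -0.598, 0.239] pointing down, gripper open.
Joint ranges: [-3.01, 3.01], [-0.46, 2.08], [-1.47, 1.51], [0.13, 2.56], [-1, 4.14], [0.04, 2.09], [-2.66, 2.66]. Speed limits (rad/s): [2.57, 2.57, 3.14, 3.14, 3.14, 3.14, 3.14].

## Interface

Orientations are given as a unit quaternion [x, y, z, w].
In Python, from plant import r gives the robot as it stands.
- The arm moves only by the tool carry_out, never from a script. Its argument "plan" is a list of rows, each an object with "rot": the turn, a rotation vector about the tool's x, y, z in rad, a list of three; "xyz": the shift along the tool's x, y, z in m, a list of three; "grip": the closure in counts, from 0 (fully open) to 255 (shut). In form: [{"rot": [wx, wy, wz], "xyz": [dx, dy, dz], "grip": grip}, ...]. A call has 1 to 8 rows; each row is the pose to reach, as a shift and turn from the pose commanded when the call began, along the tool's axes at that moment; what a row does not reach only later rows make up. A row lasts 1/12 s, in which the tool goes at most 41.7 mm and 7.16 degrees, less where a joint would pass 70% of its speed; a pose out of reach is approached as far as the arm can. A call with a gripper value outside its range is refused whole. The fingers move at their own pace and stop on an object; "squeeze" is the grip in N (left out, the last holds). Time passes only in rows, so rows that repeat a pose let the fingers close. It gives the time, the measured TCP pose, the force, the opening and the grip force at its end, in the units of the state.
- r.get_state(): the state, without advancing time (a new reading comes with each control period).
- r.snapshot(name): name is "side" or "top" or "wrist"; returns the picture (480x640x3 uint8, red, green, blue); there is no depth.
- r.camera_params(name): a dict with "fx", "fy", "cx", "cy" (pixels), "position" and "attitude" of the camera in the world; the wrist camera has in their place "hand_eye" (4x4, takes a point from camera to tool coordinates, whose origin is the TCP and whose axes are the flange's). Camera axes: x right, y down, z forward; pixel columns grow to the right and rows downward; lengths in m; the calibration is good to about 2 mm. A picture is of the moment at which its call begins: read the wrist's pose just before it. camera_params takes no time and is no camera call.
- r.finish_job(): hands the job in; it is judged then, once.
The state is a dict: "clock": time; "q": joint angles; "qd": joint speeds; "joint_torque": joint torques, N m; "tool_pos": TCP position; "eef_rot": TCP orientation; "contact_force": force on the tool from outside, world axes, zero at the start; "moment": the same for the moment, N m; "opening": opening from 0.0 (shut) to 1.0 (fully open); "finger_force": force on a finger pad.
Only numpy, scipy, OpenCV 4.12 (cv2) and the standard library are available. Lean on these libraries where they do the work, as an engineer would, in place of code of your own. Each camera call takes 0.05 s, during which the arm holds its last target. There are 200 camera calls.

## Task

Push the white carton that stands at the mouth of the lane down between the two guide rails, right up to the rubber bumpers of the end stop, without letting it touch either rail: the rails have just been set and only magnets hold them. Then swing the steel retaining bar shut behind it. Use only the fingertips or the outside of the fingers: do not lift or tip the carton, and leave the other things on the table where they are.

Things in the scene. Friction and masses are not known exactly. Their poses are not given: they have to be found in the camera images.
- lane: Dispatch lane, fixed: grey steel plate 450 x 210 mm (x -240 to +210, y -105 to +105 mm), top face 10 mm above the table. Origin on the table under the lane's middle line; +x is the way the carton travels (mouth to end stop), +y left of that, towards the robot, z up. Bare before the mouth (x under -50 mm). Rails, stop and bar below are given in this frame.
- carton_mid (a point): Centre of the white carton, a closed box 132 mm long (own y), 102 mm wide (own x), 55 mm high, about 0.3 kg, sliding flat on the plate (centre 37.5 mm above the table). It starts on the bare plate, own y roughly along lane -x, up to 22 mm off the middle line and 12 degrees askew. In the lane it has 10 mm play each side; against the bumpers its centre is at lane x = +124 mm.
- rail_near: Aluminium guide rail on the lane's +y side (towards the robot), fixed, 14 mm wide, top 28 mm above the table, straight from lane x -10 to +190 mm with its inner face at y = +61 mm. At the mouth its end flares outward to x = -48 mm, y = +75 mm. Black magnet blocks outside it reach y = +92 mm. Frame: the lane's, 10 mm higher.
- rail_far: The same rail mirrored on the lane's -y side: inner face at y = -61 mm, flaring to y = -75 mm at the mouth. The lane between the rails is 122 mm wide. Frame: the lane's, 10 mm higher.
- bar_pivot (a point): Upright axis of the retaining bar, on a post outside the near rail: lane x = 46, y = +90 mm, 45 mm above the table. The bar is a steel flat 8 mm thick, 14 mm high (38 to 52 mm above the table: it passes 10 mm over the rails), reaching 116 mm from the axis.
- bar_end (a point): Point in the bar's middle height (45 mm above the table), 108 mm from its axis, under a small upright pin with a black cap (13 mm thick, top 74 mm above the table).
- bar (a joint): Angle of the retaining bar, rad: 0 = shut, straight across the lane (from its axis along lane -y), at its stop and 8 mm behind a carton that is home; grows clockwise seen from above: at 1.57 it points along lane -x, back to the mouth, beyond that it stands outside the lane. Range 0 to 2.0, starts at 1.6 to 1.85; a stiff pivot (0.05 N m) keeps it where it is left.
- ring: steel ring gauge, 52 mm across, 15 mm high, a bystander; origin under its centre
- plug: plug gauge with a black grip, 95 mm long, 17 mm high, a bystander; origin under its centre, length along its y
- pen: blue ball pen, 145 mm long, 9 mm high, a bystander; origin under its centre, length along its y
- sample: round resin specimen, 32 mm across, 24 mm high, a bystander; origin under its centre
- gauges: open wooden box of gauge blocks, 70x150x36 mm, a bystander; origin under its centre
- stop_face (a point): Middle of the end stop at bumper height (30 mm above the table), in the plane of its two round rubber bumpers: lane x = +190 mm, y = 0. The bumpers are 22 mm across, at y = -35 and +35 mm; the stop is 46 mm high above the table.
- carton: The same carton, origin at the centre of its underside, axes as at carton_mid.

How it is judged:
By the outcome, as a careful person would: the job done as asked, in the order asked, and still so for the second after the job is handed in, with the robot touching nothing.
It also fails if it takes over 72 s, if anything falls off the work surface, if the arm or the gripper's body presses on something with over 40 N, if the wrist force passes 120 N, or if a joint passes its speed limit or range.

## Working session

There is one attempt and no reset: what is moved stays moved. The work goes in short steps, Python scripts to look and compute and a tool call to move; the robot and the scene stay as the last step left them, time stands still between calls to the robot, and variables do not carry over. Pictures are saved under pics/ and viewed, at most 10 in all, crops included, and the job is handed in when it is done.

Besides the shell and the picture viewer there is one more tool, called as name([rows], argument=value, ...), one row to a line, values as JSON. carry_out: Moves the arm, as the interface text tells. Its arguments: {"type":"object","properties":{"plan":{"type":"array"},"squeeze":{"type":"number"}},"required":["plan"]}

```bash
mkdir -p pics; python3 - <<'E'
from plant import r
import cv2
s=r.get_state()
print({k:s[k] for k in("clock","tool_pos","eef_rot","opening","contact_force")})
for n in("top","side"):
    print(n,r.camera_params(n)); cv2.imwrite(f"pics/{n}0.png",r.snapshot(n)[:,:,::-1])
print(r.camera_params("wrist"))
E
```

```text
{'clock': 0.0, 'tool_pos': array([ 0.18255448, -0.59709818,  0.23791704]), 'eef_rot': array([ 9.89006326e-01,  1.47870459e-01, -1.94219823e-04, -8.80968203e-04]), 'opening': 0.9943081770246169, 'contact_force': array([ 0.39915853,  0.95284733, -0.0222312 ])}
top {'fx': 481.60776833898933, 'fy': 481.60776833898933, 'cx': 316.8186351746743, 'cy': 236.78301145954237, 'position': array([0.44570635, 0.10368434, 1.19230708]), 'attitude': array([-0.70365575,  0.70793957, -0.04786433,  0.03740533])}
side {'fx': 616.5250498127956, 'fy': 616.5250498127956, 'cx': 324.74149026170267, 'cy': 238.63492272791467, 'position': array([0.00532006, 1.25623315, 0.60815345]), 'attitude': array([-0.18206545,  0.81665289, -0.53136497,  0.13259525])}
{'fx': 382.11336311408587, 'fy': 382.11336311408587, 'cx': 321.68327669266307, 'cy': 240.03889777748043, 'hand_eye': array([[-3.05086589e-04, -9.47226729e-01, -3.20564239e-01,
         8.27007159e-02],
       [ 9.99999950e-01, -2.63556943e-04, -1.72940041e-04,
         3.47042334e-04],
       [ 7.93264989e-05, -3.20564276e-01,  9.47226762e-01,
        -1.45394440e-01],
       [ 0.00000000e+00,  0.00000000e+00,  0.00000000e+00,
         1.00000000e+00]])}
```

View pics/top0.png

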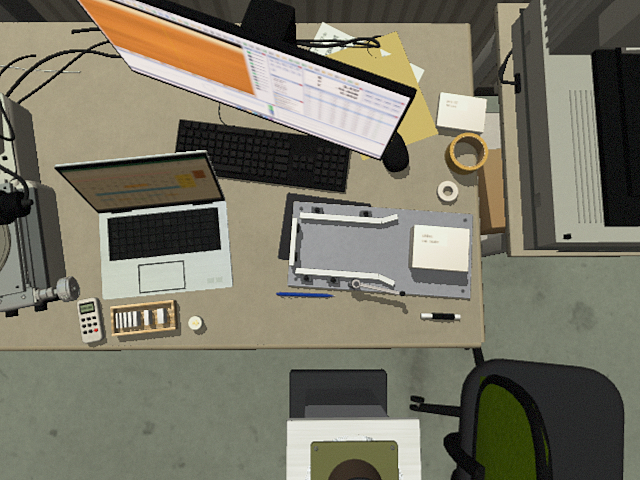

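View pics/side0.png

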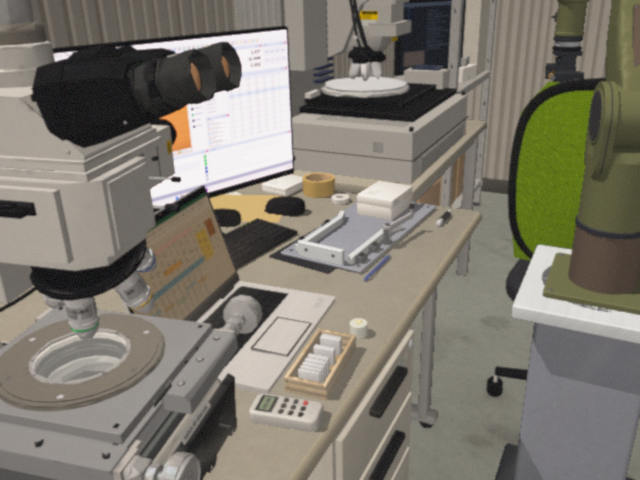

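The top view shows the lane with its end stop at left (col ~292) and the carton at the right (~440,247). The bar stands outside the near rail (pivot ~356,284, pin ~402,293). Next, an enlarged crop.

```bash
cat > h.py <<'E'
import numpy as np, cv2
from scipy.spatial.transform import Rotation as R
from plant import r
def proj(P,name="top"):
    c=r.camera_params(name);A=R.from_quat(c["attitude"]).as_matrix()
    p=(np.atleast_2d(P)-c["position"])@A
    return np.c_[c["fx"]*p[:,0]/p[:,2]+c["cx"],c["fy"]*p[:,1]/p[:,2]+c["cy"]]
def ray(uv,z,name="top"):
    c=r.camera_params(name);A=R.from_quat(c["attitude"]).as_matrix()
    uv=np.atleast_2d(uv);d=np.c_[(uv[:,0]-c["cx"])/c["fx"],(uv[:,1]-c["cy"])/c["fy"],np.ones(len(uv))]@A.T
    return c["position"]+d*((z-c["position"][2])/d[:,2])[:,None]
E
python3 - <<'E'
import cv2
a=cv2.imread("pics/top0.png")[190:310,275:485]
a=cv2.resize(a,None,fx=3.8,fy=3.8,interpolation=cv2.INTER_CUBIC)
cv2.imwrite("pics/crop0.png",a);print(a.shape)
from h import *
print(ray([[470,210],[290,283],[440,247]],0.01))
E
```

```text
(456, 798, 3)
[[ 0.65452038 -0.298036    0.01      ]
 [ 0.47563927  0.15197074  0.01      ]
 [ 0.56195501 -0.2191822   0.01      ]]
```

View pics/crop0.png

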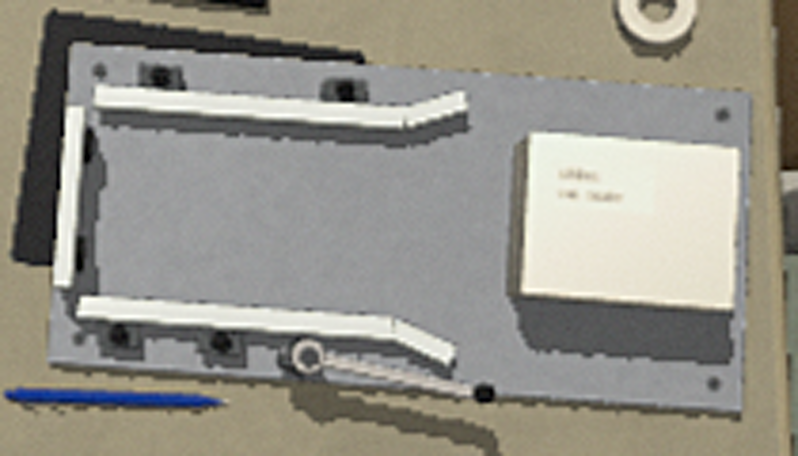

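The crop shows plate corners (70,43), (750,90), (742,412), (50,362); carton top corners (528,131), (740,149), (733,311), (520,298); pivot (308,356); pin cap (484,393). I'll fit the poses to these.

```bash
cat > fit.py <<'E'
from h import *
from scipy.optimize import least_squares
def full(c): return np.array([275,190])+(np.array(c)+.5)/3.8-.5
def T(p,P):
    c,s=np.cos(p[2]),np.sin(p[2]);P=np.array(P,float)
    return np.c_[p[0]+c*P[:,0]-s*P[:,1],p[1]+s*P[:,0]+c*P[:,1],P[:,2]]
def fit(P,px,x0):
    f=lambda p:(proj(T(p,P))-full(px)).ravel()
    o=least_squares(f,x0);return o.x,f(o.x).reshape(-1,2).round(1)
E
python3 - <<'E'
from fit import *
L=[(.21,-.105,.01),(-.24,-.105,.01),(-.24,.105,.01),(.21,.105,.01),(.19,-.075,.028),(.19,.061,.028),(-.01,.061,.028),(-.048,.075,.028)]
px=[(70,43),(750,90),(742,412),(50,362),(97,86),(80,296),(392,318),(455,346)]
p,e=fit(L,px,[.56,-.08,1.6]);print("lane",p,e.tolist())
# carton in "lane-like" axes: length along local x
C=[(.066,-.051,.065),(-.066,-.051,.065),(-.066,.051,.065),(.066,.051,.065)]
c,e=fit(C,[(528,131),(740,149),(733,311),(520,298)],[.56,-.2,1.6]);print("carton",c,e.tolist())
A=np.array([[np.cos(p[2]),-np.sin(p[2])],[np.sin(p[2]),np.cos(p[2])]])
print("carton in lane mm",(A.T@(c[:2]-p[:2])*1000).round(1),np.degrees(c[2]-p[2]))
piv=T(p,[(.046,.09,.045)])[0];pin=ray(full([(484,393)]),.074)[0]
print("pivot",piv,"seen",ray(full([(308,356)]),.052)[0]);d=A.T@(pin-piv)[:2];print("pin",pin,d,np.hypot(*d),"bar",np.arctan2(-d[0],-d[1]))
s=r.get_state();print(R.from_quat(s["eef_rot"]).as_matrix().round(3))
E
```

```text
lane [ 0.55884453 -0.05711885  1.49594344] [[-0.1, 0.0], [0.7, 0.2], [0.3, -0.1], [-1.1, 0.5], [-0.2, -0.1], [0.2, 0.0], [0.7, -0.1], [-0.5, -0.6]]
carton [ 0.554157   -0.20525684  1.49052224] [[0.1, 0.5], [-0.3, -0.1], [0.0, 0.2], [0.1, -0.6]]
carton in lane mm [-148.1   -6.4] -0.31061175684599274
pivot [ 0.47253656 -0.00451719  0.045     ] seen [ 0.47281442 -0.00467516  0.052     ]
pin [ 0.4491686  -0.10944675  0.074     ] [-0.10638327  0.01545558] 0.10750011547094702 bar 1.7150689532733692
[[ 0.956  0.293 -0.001]
 [ 0.293 -0.956  0.002]
 [-0.    -0.002 -1.   ]]
```

```bash
cat >> h.py <<'E'
LANE=np.array([.55884,-.05712,1.49594])
def goto(x,y,z,yaw=0):
    "lane target (m, rad) -> shift and turn in present tool axes"
    s=r.get_state();M=R.from_quat(s["eef_rot"]);a=LANE[2];c,n=np.cos(a),np.sin(a)
    w=np.array([LANE[0]+c*x-n*y,LANE[1]+n*x+c*y,z])
    G=R.from_matrix(np.array([[c,n,0],[n,-c,0],[0,0,-1.]])); G=R.from_euler('z',yaw)*G
    print("t",s["clock"],"xyz",(M.inv().apply(w-s["tool_pos"])).round(4),"rot",(M.inv()*G).as_rotvec().round(4),"F",s["contact_force"].round(1),"open",round(s["opening"],3))
def where():
    s=r.get_state();M=R.from_quat(s["eef_rot"]).as_matrix();d=s["tool_pos"][:2]-LANE[:2];c,n=np.cos(LANE[2]),np.sin(LANE[2])
    print("lane mm",(1000*np.array([c*d[0]+n*d[1],-n*d[0]+c*d[1],s["tool_pos"][2]])).round(1),"yaw",round(np.arctan2(M[1,0],M[0,0])-LANE[2],4),"t",s["clock"],"F",s["contact_force"].round(1))
E
python3 -c "
from h import *
goto(-.25,-.0064,.2,-.0054)"
```

```text
t 0.1 xyz [ 0.4329 -0.171   0.0382] rot [-1.5000e-03 -9.0000e-04 -1.1937e+00] F [-0.2 -0.4  0.3] open 1.001
```

carry_out([
  {"rot":[-0.0015,-0.0009,-1.194],"xyz":[0.433,-0.171,0.038],"grip":110},
  {"rot":[-0.0015,-0.0009,-1.194],"xyz":[0.433,-0.171,0.038],"grip":110},
  {"rot":[-0.0015,-0.0009,-1.194],"xyz":[0.433,-0.171,0.038],"grip":110},
  {"rot":[-0.0015,-0.0009,-1.194],"xyz":[0.433,-0.171,0.038],"grip":110},
  {"rot":[-0.0015,-0.0009,-1.194],"xyz":[0.433,-0.171,0.038],"grip":110},
  {"rot":[-0.0015,-0.0009,-1.194],"xyz":[0.433,-0.171,0.038],"grip":110},
  {"rot":[-0.0015,-0.0009,-1.194],"xyz":[0.433,-0.171,0.038],"grip":110},
  {"rot":[-0.0015,-0.0009,-1.194],"xyz":[0.433,-0.171,0.038],"grip":110},
])

```text
clock: 0.77
tool_pos: [0.4436, -0.3891, 0.2113]
eef_rot: [0.795, 0.606, -0.0, 0.0]
contact_force: [1.5, 0.3, 0.5]
opening: 0.567
finger_force: 0.0
```

```bash
python3 -c "
from h import *
where();goto(-.25,-.0064,.2,-.0054)"
```

```text
lane mm [-339.7   90.1  211.3] yaw -0.1931 t 0.7667 F [1.5 0.3 0.5]
t 0.7667 xyz [0.1065 0.0775 0.0111] rot [ 0.      0.0013 -0.1877] F [1.5 0.3 0.5] open 0.567
```

carry_out([
  {"rot":[0,0.0013,-0.188],"xyz":[0.1065,0.0775,0.011],"grip":110},
  {"rot":[0,0.0013,-0.188],"xyz":[0.1065,0.0775,0.011],"grip":110},
  {"rot":[0,0.0013,-0.188],"xyz":[0.1065,0.0775,0.011],"grip":110},
  {"rot":[0,0.0013,-0.188],"xyz":[0.1065,0.0775,0.011],"grip":110},
  {"rot":[0,0.0013,-0.188],"xyz":[0.1065,0.0775,0.011],"grip":110},
  {"rot":[0,0.0013,-0.188],"xyz":[0.1065,0.0775,0.011],"grip":110},
])

```text
clock: 1.27
tool_pos: [0.5452, -0.3094, 0.1999]
eef_rot: [0.737, 0.676, -0.001, -0.0]
contact_force: [0.2, -1.0, 0.7]
opening: 0.573
finger_force: 0.0
```

```bash
python3 - <<'E'
from h import *
where();s=r.get_state();print(s["tool_pos"].tolist(),s["eef_rot"].tolist())
cv2.imwrite("pics/w1.png",r.snapshot("wrist")[:,:,::-1]);goto(-.25,-.0064,.03,-.0054)
E
```

```text
lane mm [-252.6   -5.3  199.9] yaw -0.0108 t 1.2667 F [ 0.2 -1.   0.7]
[0.5452215837856668, -0.30944416291627574, 0.19994925227155516] [0.7367241638978357, 0.6761929653738339, -0.0007281971933715603, -0.0002227932309599391]
t 1.3167 xyz [0.0044 0.0022 0.1701] rot [-0.0017  0.0016 -0.0078] F [-0.3 -1.4  0.1] open 0.57
```

View pics/w1.png

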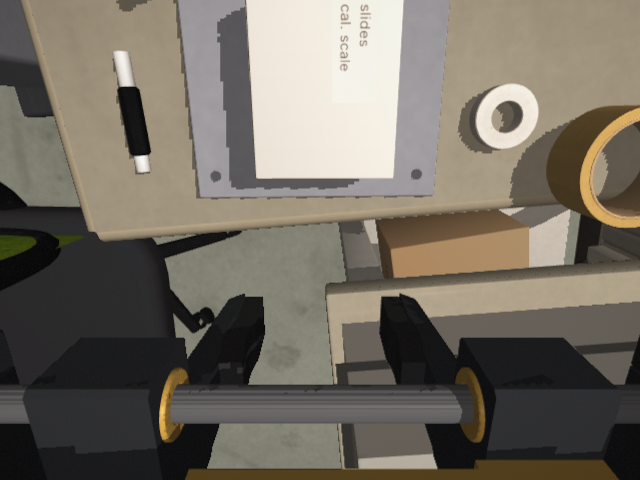

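The wrist view shows the carton's rear top corners at (257,178) and (394,178), plate corners at (202,197) and (433,195). I'll cross-check the carton's pose in the lane from these.

```bash
cat >> h.py <<'E'
def tolane(P):
    P=np.atleast_2d(P);c,n=np.cos(LANE[2]),np.sin(LANE[2]);d=P[:,:2]-LANE[:2]
    return (1000*np.c_[c*d[:,0]+n*d[:,1],-n*d[:,0]+c*d[:,1]]).round(1)
def wray(uv,z,pos,quat):
    c=r.camera_params("wrist");H=c["hand_eye"];M=R.from_quat(quat).as_matrix()
    uv=np.atleast_2d(uv);d=np.c_[(uv[:,0]-c["cx"])/c["fx"],(uv[:,1]-c["cy"])/c["fy"],np.ones(len(uv))]@H[:3,:3].T@M.T
    o=np.array(pos)+M@H[:3,3];return o+d*((z-o[2])/d[:,2])[:,None]
E
python3 - <<'E'
from h import *
p=[0.54522,-0.30944,0.19995];q=[0.73672,0.67619,-.00073,-.00022]
print(tolane(wray([(257,178),(394,178),(248,0),(403,0)],.065,p,q)))
print(tolane(wray([(202,197),(433,195)],.01,p,q)))
E
```

```text
[[-216.    42.8]
 [-217.1  -57.8]
 [-102.2   41.1]
 [-103.3  -57.9]]
[[-241.5  102.6]
 [-241.9 -103.4]]
```

carry_out([
  {"rot":[0,0,0],"xyz":[0.001,0.002,0.04],"grip":110},
  {"rot":[0,0,0],"xyz":[0.001,0.002,0.08],"grip":110},
  {"rot":[0,0,0],"xyz":[0.001,0.002,0.12],"grip":110},
  {"rot":[0,0,0],"xyz":[0.001,0.002,0.15],"grip":110},
  {"rot":[0,0,0],"xyz":[0.001,0.002,0.17],"grip":110},
  {"rot":[0,0,0],"xyz":[0.001,0.002,0.17],"grip":110},
])

```text
clock: 1.82
tool_pos: [0.5429, -0.3099, 0.0263]
eef_rot: [0.738, 0.675, -0.003, -0.003]
contact_force: [-0.9, -0.6, -0.4]
opening: 0.568
finger_force: 0.0
```

```bash
python3 -c "
from h import *
where();goto(-.215,-.007,.03,0)"
```

```text
lane mm [-253.2   -3.    26.3] yaw -0.0143 t 1.8167 F [-0.9 -0.6 -0.4]
t 1.8167 xyz [ 0.0383  0.0034 -0.0037] rot [-0.0086 -0.0005 -0.0143] F [-0.9 -0.6 -0.4] open 0.568
```

carry_out([
  {"rot":[-0.008,0,-0.014],"xyz":[0.018,0.004,-0.003],"grip":110},
  {"rot":[-0.008,0,-0.014],"xyz":[0.018,0.004,-0.003],"grip":110},
  {"rot":[-0.008,0,-0.014],"xyz":[0.018,0.004,-0.003],"grip":110},
  {"rot":[-0.008,0,-0.014],"xyz":[0.018,0.004,-0.003],"grip":110},
])

```text
clock: 2.15
tool_pos: [0.5537, -0.2926, 0.0349]
eef_rot: [0.733, 0.681, 0.003, 0.004]
contact_force: [0.4, -0.5, 0.1]
opening: 0.569
finger_force: 0.0
```

```bash
python3 -c "
from h import *
where();goto(-.215,-.007,.03,0)"
```

```text
lane mm [-235.2  -12.5   34.9] yaw 0.0013 t 2.15 F [ 0.4 -0.5  0.1]
t 2.15 xyz [ 0.0202 -0.0055  0.0048] rot [0.0099 0.002  0.0013] F [ 0.4 -0.5  0.1] open 0.569
```

carry_out([
  {"rot":[0,0,0],"xyz":[0,0,0],"grip":110},
  {"rot":[0,0,0],"xyz":[0,0,0],"grip":110},
  {"rot":[0,0,0],"xyz":[0,0,0],"grip":110},
  {"rot":[0,0,0],"xyz":[0,0,0],"grip":110},
])

```text
clock: 2.48
tool_pos: [0.5536, -0.2912, 0.0337]
eef_rot: [0.732, 0.681, 0.003, 0.003]
contact_force: [-0.3, -0.1, -0.2]
opening: 0.57
finger_force: 0.0
```

```bash
python3 -c "
from h import *
where();goto(-.215,-.007,.03,0)"
```

```text
lane mm [-233.8  -12.3   33.7] yaw 0.0023 t 2.4833 F [-0.3 -0.1 -0.2]
t 2.4833 xyz [ 0.0188 -0.0053  0.0036] rot [0.0086 0.0005 0.0023] F [-0.3 -0.1 -0.2] open 0.57
```

carry_out([
  {"rot":[0.0086,0.0005,0.002],"xyz":[0.003,-0.0055,0.0035],"grip":110},
  {"rot":[0.0086,0.0005,0.002],"xyz":[0.003,-0.0055,0.0035],"grip":110},
  {"rot":[0.0086,0.0005,0.002],"xyz":[0.003,-0.0055,0.0035],"grip":110},
  {"rot":[0.0086,0.0005,0.002],"xyz":[0.003,-0.0055,0.0035],"grip":110},
  {"rot":[0.0086,0.0005,0.002],"xyz":[0.003,-0.0055,0.0035],"grip":110},
  {"rot":[0.0086,0.0005,0.002],"xyz":[0.003,-0.0055,0.0035],"grip":110},
])

```text
clock: 2.98
tool_pos: [0.5487, -0.2873, 0.03]
eef_rot: [0.733, 0.68, 0.0, -0.0]
contact_force: [-0.1, -0.0, -0.2]
opening: 0.568
finger_force: 0.0
```

```bash
python3 -c "
from h import *
where();goto(-.215,-.007,.03,0)"
```

```text
lane mm [-230.3   -7.1   30. ] yaw 0.0009 t 2.9833 F [-0.1 -0.  -0.2]
t 2.9833 xyz [ 0.0153 -0.      0.    ] rot [ 0.0002 -0.0003  0.0009] F [-0.1 -0.  -0.2] open 0.568
```

carry_out([
  {"rot":[0,0,0],"xyz":[0.004,0,0],"grip":110},
  {"rot":[0,0,0],"xyz":[0.007,0,0],"grip":110},
  {"rot":[0,0,0],"xyz":[0.01,0,0],"grip":110},
  {"rot":[0,0,0],"xyz":[0.013,0,0],"grip":110},
  {"rot":[0,0,0],"xyz":[0.016,0,0],"grip":110},
  {"rot":[0,0,0],"xyz":[0.019,0,0],"grip":110},
  {"rot":[0,0,0],"xyz":[0.022,0,0],"grip":110},
  {"rot":[0,0,0],"xyz":[0.025,0,0],"grip":110},
])

```text
clock: 3.65
tool_pos: [0.5504, -0.2621, 0.03]
eef_rot: [0.733, 0.68, 0.0, -0.0]
contact_force: [-1.1, -2.0, 0.8]
opening: 0.566
finger_force: 0.8
```

carry_out([
  {"rot":[0,0,0],"xyz":[0,0,0],"grip":110},
  {"rot":[0,0,0],"xyz":[0,0,0],"grip":110},
  {"rot":[0,0,0],"xyz":[0,0,0],"grip":110},
])

```text
clock: 3.9
tool_pos: [0.5504, -0.2619, 0.03]
eef_rot: [0.733, 0.681, 0.0, -0.0]
contact_force: [0.6, 0.9, 0.3]
opening: 0.568
finger_force: 0.0
```

```bash
python3 - <<'E'
from h import *
where()
a=r.snapshot("top")[190:310,275:485,::-1]
w=r.snapshot("wrist")[:,:,::-1]
s=r.get_state();print(s["tool_pos"].tolist(),s["eef_rot"].tolist())
cv2.imwrite("pics/c2.png",np.vstack([cv2.resize(a,None,fx=2.6,fy=2.6,interpolation=cv2.INTER_CUBIC),w[:280,94:640][:,:546]]))
cv2.imwrite("pics/top2.png",a)
E
```

```text
lane mm [-204.8   -6.9   30. ] yaw 0.0013 t 3.9 F [0.6 0.9 0.3]
[0.5503895794262017, -0.26218048810930833, 0.02997315996559072] [0.7327470041538785, 0.6805010716442967, 0.0002663627559214428, -0.0002201030712824696]
```

View pics/c2.png

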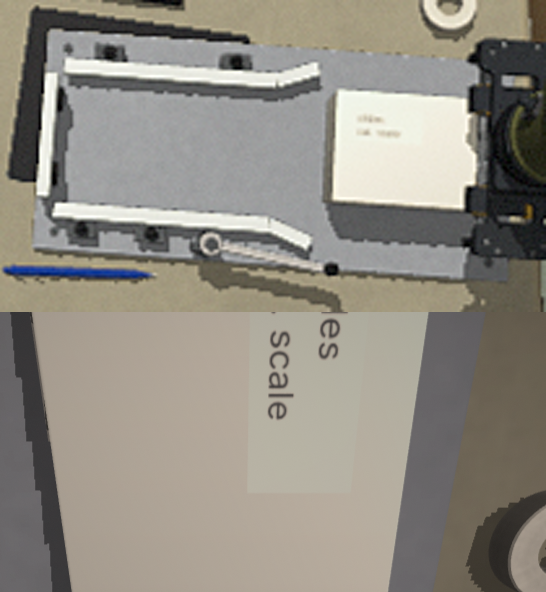

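The carton has moved ~18 mm. In the wrist view its side edges run (128,0)-(166,280) and (522,0)-(483,280); in the top crop its front top edge runs (336,89)-(329,200).

```bash
python3 - <<'E'
from h import *
p=[0.55039,-0.26218,0.02997];q=[0.73275,0.68050,.00027,-.00022]
print(tolane(wray([(128,0),(166,280),(522,0),(483,280)],.065,p,q)))
f=lambda c:np.array([275,190])+(np.array(c)+.5)/2.6-.5
print(tolane(ray(f([(336,89),(329,200)]),.065)))
E
```

```text
[[ -95.9   42.6]
 [-173.    43. ]
 [ -95.8  -56.6]
 [-172.9  -57.2]]
[[-59.1 -57.7]
 [-57.4  43.9]]
```

carry_out([
  {"rot":[0,0,0],"xyz":[0.003,-0.0003,0],"grip":110},
  {"rot":[0,0,0],"xyz":[0.008,-0.0008,0],"grip":110},
  {"rot":[0,0,0],"xyz":[0.013,-0.0013,0],"grip":110},
  {"rot":[0,0,0],"xyz":[0.018,-0.0018,0],"grip":110},
  {"rot":[0,0,0],"xyz":[0.023,-0.0023,0],"grip":110},
  {"rot":[0,0,0],"xyz":[0.028,-0.0028,0],"grip":110},
  {"rot":[0,0,0],"xyz":[0.033,-0.0033,0],"grip":110},
  {"rot":[0,0,0],"xyz":[0.038,-0.0038,0],"grip":110},
])

```text
clock: 4.67
tool_pos: [0.5493, -0.2235, 0.03]
eef_rot: [0.733, 0.681, 0.0, -0.0]
contact_force: [-0.8, -1.7, -1.0]
opening: 0.571
finger_force: 0.5
```

carry_out([
  {"rot":[0,0,0],"xyz":[0.005,-0.0005,0],"grip":110},
  {"rot":[0,0,0],"xyz":[0.01,-0.001,0],"grip":110},
  {"rot":[0,0,0],"xyz":[0.015,-0.0015,0],"grip":110},
  {"rot":[0,0,0],"xyz":[0.02,-0.002,0],"grip":110},
  {"rot":[0,0,0],"xyz":[0.025,-0.0025,0],"grip":110},
  {"rot":[0,0,0],"xyz":[0.03,-0.003,0],"grip":110},
  {"rot":[0,0,0],"xyz":[0.032,-0.0032,0],"grip":110},
  {"rot":[0,0,0],"xyz":[0.032,-0.0032,0],"grip":110},
])

```text
clock: 5.33
tool_pos: [0.5487, -0.1908, 0.0301]
eef_rot: [0.732, 0.681, 0.0, -0.0]
contact_force: [0.1, 0.0, -0.1]
opening: 0.566
finger_force: 0.0
```

```bash
python3 - <<'E'
from h import *
where()
s=r.get_state();print(s["tool_pos"].tolist(),s["eef_rot"].tolist())
w=r.snapshot("wrist")[:,:,::-1]
a=r.snapshot("top")[190:310,275:485,::-1]
cv2.imwrite("pics/c3.png",np.vstack([cv2.resize(a,None,fx=2.6,fy=2.6,interpolation=cv2.INTER_CUBIC),w[:280,94:640][:,:546]]))
E
```

```text
lane mm [-1.341e+02  1.000e-01  3.010e+01] yaw 0.0022 t 5.3333 F [ 0.1  0.  -0.1]
[0.5487363725235375, -0.19083160831916127, 0.03010485138357936] [0.7323336983612397, 0.6809456707890984, 0.0004681041290671934, -0.0003585479857250334]
```

View pics/c3.png

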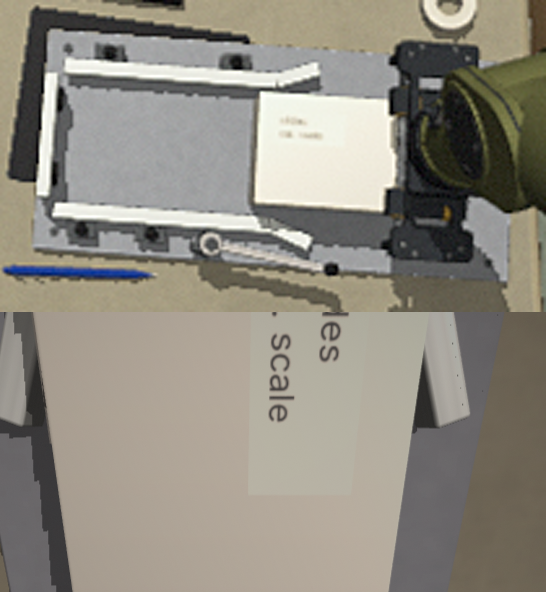

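The carton moved with the tool without slipping: left edge (129,0)-(167,280), right edge (521,0)-(483,280). The rail tips sit at about (116,113) and (530,110).

```bash
python3 - <<'E'
from h import *
p=[0.54874,-0.19083,0.03010];q=[0.73233,0.68095,.00047,-.00036]
print(tolane(wray([(129,0),(167,280),(521,0),(483,280)],.065,p,q)))
print(tolane(wray([(116,113),(532,110)],.028,p,q)))
f=lambda c:np.array([275,190])+(np.array(c)+.5)/2.6-.5
print(tolane(ray(f([(260,91),(253,203)]),.065)))
goto(.049,0,.03,0)
E
```

```text
[[ -24.9   49.6]
 [-102.1   49.8]
 [ -24.7  -49.3]
 [-101.9  -50.2]]
[[-52.1  76.4]
 [-50.8 -75.9]]
[[ 10.1 -51. ]
 [ 11.   51.3]]
t 5.4333 xyz [0.1839 0.0002 0.0002] rot [ 0.0003 -0.0007  0.0013] F [-0.2  0.6  0.8] open 0.568
```

carry_out([
  {"rot":[0,0,0.001],"xyz":[0.003,0,0],"grip":110},
  {"rot":[0,0,0.001],"xyz":[0.008,0,0],"grip":110},
  {"rot":[0,0,0.001],"xyz":[0.013,0,0],"grip":110},
  {"rot":[0,0,0.001],"xyz":[0.018,0,0],"grip":110},
  {"rot":[0,0,0.001],"xyz":[0.023,0,0],"grip":110},
  {"rot":[0,0,0.001],"xyz":[0.028,0,0],"grip":110},
  {"rot":[0,0,0.001],"xyz":[0.033,0,0],"grip":110},
  {"rot":[0,0,0.001],"xyz":[0.038,0,0],"grip":110},
])

```text
clock: 6.1
tool_pos: [0.5514, -0.1535, 0.03]
eef_rot: [0.733, 0.68, 0.0, -0.0]
contact_force: [0.3, -1.5, -0.4]
opening: 0.57
finger_force: 0.8
```

carry_out([
  {"rot":[0,0,0],"xyz":[0.005,0,0],"grip":110},
  {"rot":[0,0,0],"xyz":[0.01,0,0],"grip":110},
  {"rot":[0,0,0],"xyz":[0.015,0,0],"grip":110},
  {"rot":[0,0,0],"xyz":[0.02,0,0],"grip":110},
  {"rot":[0,0,0],"xyz":[0.025,0,0],"grip":110},
  {"rot":[0,0,0],"xyz":[0.03,0,0],"grip":110},
  {"rot":[0,0,0],"xyz":[0.032,0,0],"grip":110},
  {"rot":[0,0,0],"xyz":[0.032,0,0],"grip":110},
])

```text
clock: 6.77
tool_pos: [0.5539, -0.1209, 0.0301]
eef_rot: [0.733, 0.681, 0.001, -0.0]
contact_force: [0.2, -0.3, -1.9]
opening: 0.571
finger_force: 0.0
```

```bash
python3 - <<'E'
from h import *
where()
s=r.get_state();print(s["tool_pos"].tolist(),s["eef_rot"].tolist())
w=r.snapshot("wrist")[:,:,::-1]
a=r.snapshot("top")[190:310,275:485,::-1]
cv2.imwrite("pics/c4.png",np.vstack([cv2.resize(a,None,fx=2.6,fy=2.6,interpolation=cv2.INTER_CUBIC),w[:280,94:640][:,:546]]))
goto(.049,0,.03,0)
E
```

```text
lane mm [-63.9   0.1  30.1] yaw 0.0013 t 6.7667 F [ 0.2 -0.3 -1.9]
[0.5539498016964444, -0.12086997947624978, 0.03006167046815399] [0.7326441604173685, 0.6806115169994169, 0.0005684324845889184, -0.0004171553570663182]
t 6.8667 xyz [0.1138 0.0002 0.0002] rot [ 0.0002 -0.0009  0.0004] F [ 0.5 -0.2 -0.2] open 0.571
```

View pics/c4.png

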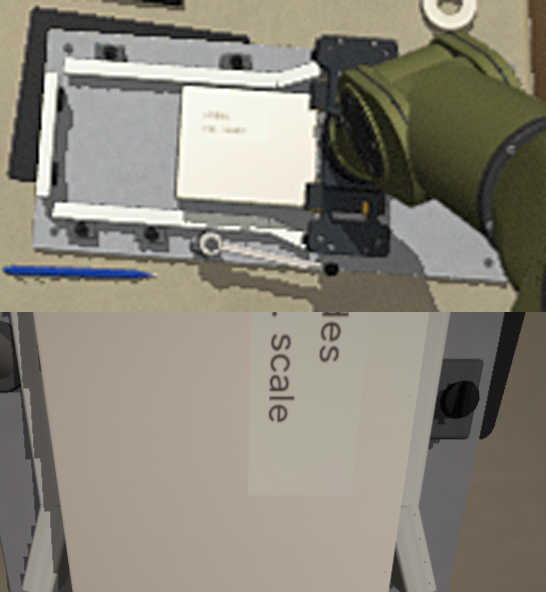

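The carton stays centred: edges at (131,0)-(167,280) and (520,0)-(483,280), symmetric between the rails. Continuing.

carry_out([
  {"rot":[0,0,0],"xyz":[0.003,0,0],"grip":110},
  {"rot":[0,0,0],"xyz":[0.008,0,0],"grip":110},
  {"rot":[0,0,0],"xyz":[0.013,0,0],"grip":110},
  {"rot":[0,0,0],"xyz":[0.018,0,0],"grip":110},
  {"rot":[0,0,0],"xyz":[0.023,0,0],"grip":110},
  {"rot":[0,0,0],"xyz":[0.028,0,0],"grip":110},
  {"rot":[0,0,0],"xyz":[0.033,0,0],"grip":110},
  {"rot":[0,0,0],"xyz":[0.038,0,0],"grip":110},
])

```text
clock: 7.53
tool_pos: [0.5566, -0.0836, 0.03]
eef_rot: [0.733, 0.68, 0.0, -0.0]
contact_force: [-0.9, -1.4, -0.5]
opening: 0.567
finger_force: 0.5
```

carry_out([
  {"rot":[0,0,0],"xyz":[0.005,0,0],"grip":110},
  {"rot":[0,0,0],"xyz":[0.01,0,0],"grip":110},
  {"rot":[0,0,0],"xyz":[0.015,0,0],"grip":110},
  {"rot":[0,0,0],"xyz":[0.02,0,0],"grip":110},
  {"rot":[0,0,0],"xyz":[0.025,0,0],"grip":110},
  {"rot":[0,0,0],"xyz":[0.03,0,0],"grip":110},
  {"rot":[0,0,0],"xyz":[0.035,0,0],"grip":110},
  {"rot":[0,0,0],"xyz":[0.038,0,0],"grip":110},
])

```text
clock: 8.2
tool_pos: [0.5596, -0.0454, 0.0301]
eef_rot: [0.733, 0.68, 0.0, -0.0]
contact_force: [-1.2, -0.8, -1.0]
opening: 0.572
finger_force: 0.5
```

carry_out([
  {"rot":[0,0,0],"xyz":[0.002,0,0],"grip":110},
  {"rot":[0,0,0],"xyz":[0.004,0,0],"grip":110},
  {"rot":[0,0,0],"xyz":[0.006,0,0],"grip":110},
  {"rot":[0,0,0],"xyz":[0.008,0,0],"grip":110},
  {"rot":[0,0,0],"xyz":[0.01,0,0],"grip":110},
  {"rot":[0,0,0],"xyz":[0.012,0,0],"grip":110},
  {"rot":[0,0,0],"xyz":[0.014,0,0],"grip":110},
  {"rot":[0,0,0],"xyz":[0.016,0,0],"grip":110},
])

```text
clock: 8.87
tool_pos: [0.5607, -0.0304, 0.0301]
eef_rot: [0.733, 0.68, 0.0, -0.0]
contact_force: [-0.3, -1.4, -0.1]
opening: 0.569
finger_force: 0.8
```

```bash
python3 -c "
from h import *
where();goto(.049,0,.03,0)"
```

```text
lane mm [26.8  0.2 30.1] yaw -0.0003 t 8.8667 F [-0.3 -1.4 -0.1]
t 8.8667 xyz [0.0222 0.0002 0.0001] rot [ 0.0001 -0.0002 -0.0003] F [-0.3 -1.4 -0.1] open 0.569
```

carry_out([
  {"rot":[0,0,0],"xyz":[0.0015,0,0],"grip":110},
  {"rot":[0,0,0],"xyz":[0.003,0,0],"grip":110},
  {"rot":[0,0,0],"xyz":[0.0045,0,0],"grip":110},
  {"rot":[0,0,0],"xyz":[0.006,0,0],"grip":110},
  {"rot":[0,0,0],"xyz":[0.0075,0,0],"grip":110},
  {"rot":[0,0,0],"xyz":[0.009,0,0],"grip":110},
  {"rot":[0,0,0],"xyz":[0.0105,0,0],"grip":110},
  {"rot":[0,0,0],"xyz":[0.012,0,0],"grip":110},
])

```text
clock: 9.53
tool_pos: [0.5616, -0.0185, 0.0301]
eef_rot: [0.733, 0.68, 0.0, -0.0]
contact_force: [0.1, -2.1, 1.1]
opening: 0.566
finger_force: 0.9
```

carry_out([
  {"rot":[0,0,0],"xyz":[0.001,0,0],"grip":110},
  {"rot":[0,0,0],"xyz":[0.002,0,0],"grip":110},
  {"rot":[0,0,0],"xyz":[0.003,0,0],"grip":110},
  {"rot":[0,0,0],"xyz":[0.004,0,0],"grip":110},
])

```text
clock: 9.87
tool_pos: [0.5619, -0.0145, 0.0301]
eef_rot: [0.733, 0.68, 0.0, -0.0]
contact_force: [-1.1, -2.6, 0.3]
opening: 0.569
finger_force: 1.0
```

```bash
python3 -c "
from h import *
where();goto(.049,0,.03,0)"
```

```text
lane mm [42.7  0.2 30.1] yaw -0.0002 t 9.8667 F [-1.1 -2.6  0.3]
t 9.8667 xyz [0.0063 0.0002 0.0001] rot [ 0.0001 -0.0002 -0.0002] F [-1.1 -2.6  0.3] open 0.569
```

carry_out([
  {"rot":[0,0,0],"xyz":[0.001,0,0],"grip":110},
  {"rot":[0,0,0],"xyz":[0.002,0,0],"grip":110},
  {"rot":[0,0,0],"xyz":[0.003,0,0],"grip":110},
])

```text
clock: 10.12
tool_pos: [0.5621, -0.0115, 0.0301]
eef_rot: [0.733, 0.68, 0.0, -0.0]
contact_force: [0.1, -1.2, 0.9]
opening: 0.568
finger_force: 1.0
```

carry_out([
  {"rot":[0,0,0],"xyz":[0.0007,0,0],"grip":110},
  {"rot":[0,0,0],"xyz":[0.0014,0,0],"grip":110},
])

```text
clock: 10.28
tool_pos: [0.562, -0.0114, 0.0301]
eef_rot: [0.733, 0.68, -0.001, 0.0]
contact_force: [-1.0, -5.7, 2.3]
opening: 0.568
finger_force: 3.0
```

```bash
python3 - <<'E'
from h import *
where()
w=r.snapshot("wrist")[:,:,::-1]
a=r.snapshot("top")[190:310,275:485,::-1]
cv2.imwrite("pics/c5.png",np.vstack([cv2.resize(a,None,fx=2.6,fy=2.6,interpolation=cv2.INTER_CUBIC),w[:280,94:640][:,:546]]))
E
```

```text
lane mm [45.8  0.3 30.1] yaw -0.001 t 10.2833 F [-1.  -5.7  2.3]
```

View pics/c5.png

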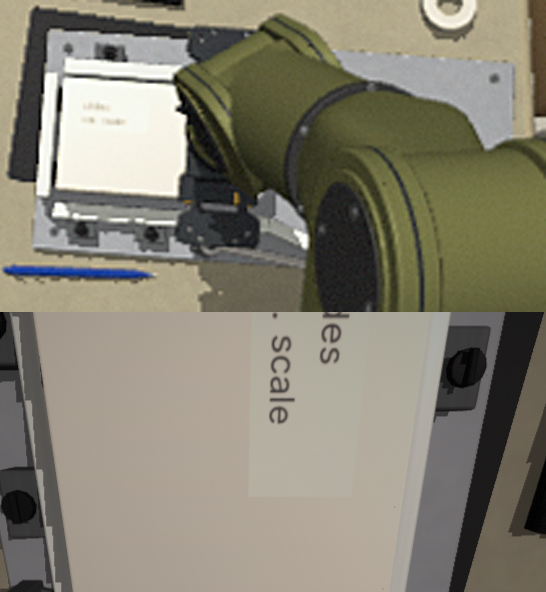

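The tool stopped at lane x = 45.8 with 5.7 N: the carton is on the bumpers, rear face at the expected place, centred between the rails. Backing off and rising.

carry_out([
  {"rot":[0,0,0],"xyz":[-0.005,0,0],"grip":110},
  {"rot":[0,0,0],"xyz":[-0.025,0,0],"grip":110},
  {"rot":[0,0,0],"xyz":[-0.05,0,0],"grip":110},
  {"rot":[0,0,0],"xyz":[-0.055,0,-0.02],"grip":110},
  {"rot":[0,0,0],"xyz":[-0.055,0,-0.06],"grip":110},
  {"rot":[0,0,0],"xyz":[-0.055,0,-0.09],"grip":255},
  {"rot":[0,0,0],"xyz":[-0.055,0,-0.1],"grip":255},
  {"rot":[0,0,0],"xyz":[-0.055,0,-0.1],"grip":255},
])

```text
clock: 11.05
tool_pos: [0.5602, -0.064, 0.1327]
eef_rot: [0.733, 0.68, 0.003, 0.001]
contact_force: [-0.3, 0.1, 0.1]
opening: 0.37
finger_force: 0.0
```

```bash
cat >> h.py <<'E'
def pose(th,d,z,lead=0):
    "TCP lane pose behind the pin at bar angle th, centre gap d"
    u=np.array([np.cos(th),-np.sin(th)]);p=np.array([.046,.09])+.108*np.array([-np.sin(th),-np.cos(th)])-d*u
    return p[0],p[1],z,-th+lead
E
python3 - <<'E'
from h import *
where();print(r.get_state()["q"].round(2));print(pose(1.715,.035,.13));goto(*pose(1.715,.035,.13))
E
```

```text
lane mm [ -6.7  -1.8 132.7] yaw 0.0006 t 11.05 F [-0.3  0.1  0.1]
[ 0.23  0.77 -0.34  1.85  0.43  0.59 -0.45]
(np.float64(-0.055849376286822204), np.float64(0.1401567996385864), 0.13, -1.715)
t 11.05 xyz [-0.049  -0.142   0.0017] rot [ 0.0025 -0.007   1.7156] F [-0.3  0.1  0.1] open 0.37
```

carry_out([
  {"rot":[0,0,0.85],"xyz":[-0.025,-0.071,0],"grip":255},
  {"rot":[0,0,0.85],"xyz":[-0.025,-0.071,0],"grip":255},
  {"rot":[0,0,0.85],"xyz":[-0.025,-0.071,0],"grip":255},
  {"rot":[0,0,0.85],"xyz":[-0.025,-0.071,0],"grip":255},
  {"rot":[0,0,0.85],"xyz":[-0.025,-0.071,0],"grip":255},
  {"rot":[0,0,0.85],"xyz":[-0.025,-0.071,0],"grip":255},
  {"rot":[0,0,0.85],"xyz":[-0.025,-0.071,0],"grip":255},
  {"rot":[0,0,0.85],"xyz":[-0.025,-0.071,0],"grip":255},
])

```text
clock: 11.72
tool_pos: [0.4846, -0.0839, 0.1286]
eef_rot: [0.949, 0.317, -0.001, -0.001]
contact_force: [-0.1, -0.3, -0.1]
opening: 0.005
finger_force: 0.0
```

```bash
python3 - <<'E'
from h import *
where();goto(*pose(1.715,.035,.13))
E
```

```text
lane mm [-32.3  72.  128.6] yaw -0.8515 t 11.7167 F [-0.1 -0.3 -0.1]
t 11.7167 xyz [-0.0668 -0.0272 -0.0012] rot [-0.0009  0.0022  0.8635] F [-0.1 -0.3 -0.1] open 0.005
```

carry_out([
  {"rot":[-0.001,0.002,0.863],"xyz":[-0.067,-0.027,-0.001],"grip":255},
  {"rot":[-0.001,0.002,0.863],"xyz":[-0.067,-0.027,-0.001],"grip":255},
  {"rot":[-0.001,0.002,0.863],"xyz":[-0.067,-0.027,-0.001],"grip":255},
  {"rot":[-0.001,0.002,0.863],"xyz":[-0.067,-0.027,-0.001],"grip":255},
  {"rot":[-0.001,0.002,0.863],"xyz":[-0.067,-0.027,-0.001],"grip":255},
  {"rot":[-0.001,0.002,0.863],"xyz":[-0.067,-0.027,-0.001],"grip":255},
  {"rot":[-0.001,0.002,0.863],"xyz":[-0.067,-0.027,-0.001],"grip":255},
  {"rot":[-0.001,0.002,0.863],"xyz":[-0.067,-0.027,-0.001],"grip":255},
])

```text
clock: 12.38
tool_pos: [0.4151, -0.1031, 0.1302]
eef_rot: [0.994, -0.108, 0.0, 0.0]
contact_force: [-0.2, 0.7, 0.7]
opening: 0.006
finger_force: 0.0
```

carry_out([
  {"rot":[0,0,0],"xyz":[0,0,0],"grip":255},
  {"rot":[0,0,0],"xyz":[0,0,0],"grip":255},
  {"rot":[0,0,0],"xyz":[0,0,0],"grip":255},
])

```text
clock: 12.63
tool_pos: [0.4155, -0.1033, 0.1308]
eef_rot: [0.994, -0.107, 0.001, -0.0]
contact_force: [-0.0, -0.3, -0.1]
opening: 0.004
finger_force: 0.0
```

```bash
python3 - <<'E'
from h import *
where();goto(*pose(1.715,.035,.06))
s=r.get_state();print(s["tool_pos"].tolist(),s["eef_rot"].tolist())
cv2.imwrite("pics/w6.png",r.snapshot("wrist")[:,:,::-1])
E
```

```text
lane mm [-56.8 139.5 130.8] yaw -1.7101 t 12.6333 F [-0.  -0.3 -0.1]
t 12.6333 xyz [-0.0009 -0.0008  0.0708] rot [-0.0004 -0.0016  0.0049] F [-0.  -0.3 -0.1] open 0.004
[0.4154894081584405, -0.10329508516802945, 0.13079127733629503] [0.994269790019446, -0.10689658776488446, 0.0008334510227390874, -9.766423970767043e-05]
```

View pics/w6.png

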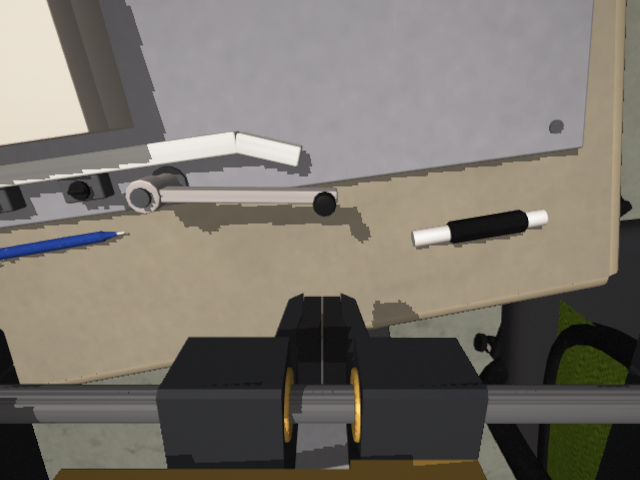

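The pin cap is at (324,204), straight ahead of the closed fingers (col 322); the bar is clear of everything. Lowering.

```bash
python3 - <<'E'
from h import *
p=[0.41549,-0.10330,0.13079];q=[0.99427,-0.10690,.00083,-.0001]
print(tolane(wray([(324,204)],.074,p,q)), tolane(wray([(143,196)],.052,p,q)))
E
```

```text
[[-63.6 104.9]] [[43.2 90.2]]
```

carry_out([
  {"rot":[0,-0.001,0.004],"xyz":[-0.001,-0.001,0.03],"grip":255},
  {"rot":[0,-0.001,0.004],"xyz":[-0.001,-0.001,0.05],"grip":255},
  {"rot":[0,-0.001,0.004],"xyz":[-0.001,-0.001,0.065],"grip":255},
  {"rot":[0,-0.001,0.004],"xyz":[-0.001,-0.001,0.07],"grip":255},
  {"rot":[0,-0.001,0.004],"xyz":[-0.001,-0.001,0.07],"grip":255},
  {"rot":[0,-0.001,0.004],"xyz":[-0.001,-0.001,0.07],"grip":255},
  {"rot":[0,-0.001,0.004],"xyz":[-0.001,-0.001,0.07],"grip":255},
])

```text
clock: 13.27
tool_pos: [0.4161, -0.1025, 0.0624]
eef_rot: [0.994, -0.11, 0.001, -0.0]
contact_force: [-0.3, -0.6, 0.8]
opening: 0.009
finger_force: 0.0
```

```bash
cat >> h.py <<'E'
def rows(ths,d,z):
    s=r.get_state();M=R.from_quat(s["eef_rot"]);a=LANE[2];c,n=np.cos(a),np.sin(a)
    for th in ths:
        x,y,z,yaw=pose(th,d,z);w=np.array([LANE[0]+c*x-n*y,LANE[1]+n*x+c*y,z])
        G=R.from_euler('z',yaw)*R.from_matrix(np.array([[c,n,0],[n,-c,0],[0,0,-1.]]))
        print(round(th,3),"xyz",M.inv().apply(w-s["tool_pos"]).round(4),"rot",(M.inv()*G).as_rotvec().round(3))
E
python3 - <<'E'
from h import *
where();print("start");rows([1.715],.018,.06);rows(np.arange(1.655,1.2,-.06),.018,.06)
E
```

```text
lane mm [-56.  139.   62.4] yaw -1.7166 t 13.2667 F [-0.3 -0.6  0.8]
start
1.715 xyz [0.0158 0.     0.0024] rot [-0.    -0.001 -0.002]
1.655 xyz [0.0223 0.0009 0.0024] rot [-0.    -0.001 -0.062]
1.595 xyz [0.0289 0.0014 0.0024] rot [-0.    -0.001 -0.122]
1.535 xyz [0.0354 0.0015 0.0024] rot [-0.    -0.001 -0.182]
1.475 xyz [0.042  0.0012 0.0024] rot [-0.    -0.001 -0.242]
1.415 xyz [0.0485 0.0005 0.0024] rot [-0.    -0.001 -0.302]
1.355 xyz [ 0.055  -0.0006  0.0025] rot [-0.    -0.001 -0.362]
1.295 xyz [ 0.0614 -0.0021  0.0025] rot [-0.    -0.001 -0.422]
1.235 xyz [ 0.0677 -0.0039  0.0025] rot [-0.    -0.001 -0.482]
```

carry_out([
  {"rot":[0,0,0],"xyz":[0.006,0,0.001],"grip":255},
  {"rot":[0,0,0],"xyz":[0.012,0,0.002],"grip":255},
  {"rot":[0,0,-0.03],"xyz":[0.018,0.0003,0.002],"grip":255},
  {"rot":[0,0,-0.06],"xyz":[0.0225,0.0009,0.002],"grip":255},
  {"rot":[0,0,-0.12],"xyz":[0.029,0.0014,0.002],"grip":255},
  {"rot":[0,0,-0.18],"xyz":[0.0355,0.0015,0.002],"grip":255},
  {"rot":[0,0,-0.24],"xyz":[0.042,0.0012,0.002],"grip":255},
  {"rot":[0,0,-0.3],"xyz":[0.0485,0.0005,0.002],"grip":255},
])

```text
clock: 13.93
tool_pos: [0.4633, -0.1139, 0.0598]
eef_rot: [0.999, 0.042, -0.0, 0.0]
contact_force: [-0.5, 0.7, -0.5]
opening: 0.001
finger_force: 0.3
```

```bash
python3 - <<'E'
from h import *
where();rows(np.arange(1.415,.9,-.06),.018,.06)
E
```

```text
lane mm [-63.7  91.   59.8] yaw -1.4124 t 13.9333 F [-0.5  0.7 -0.5]
1.415 xyz [ 0.0001 -0.0002 -0.0002] rot [0.    0.    0.003]
1.355 xyz [ 0.0066  0.0007 -0.0002] rot [ 0.     0.    -0.057]
1.295 xyz [ 0.0131  0.0012 -0.0002] rot [ 0.     0.    -0.117]
1.235 xyz [ 0.0197  0.0013 -0.0002] rot [ 0.     0.    -0.177]
1.175 xyz [ 0.0262  0.001  -0.0002] rot [ 0.     0.    -0.237]
1.115 xyz [ 0.0328  0.0003 -0.0002] rot [ 0.     0.    -0.297]
1.055 xyz [ 0.0393 -0.0007 -0.0002] rot [ 0.     0.    -0.357]
0.995 xyz [ 0.0457 -0.0022 -0.0002] rot [ 0.     0.    -0.417]
0.935 xyz [ 0.052  -0.004  -0.0002] rot [-0.     0.    -0.477]
```

carry_out([
  {"rot":[0,0,-0.057],"xyz":[0.0066,0.0007,0],"grip":255},
  {"rot":[0,0,-0.117],"xyz":[0.0131,0.0012,0],"grip":255},
  {"rot":[0,0,-0.177],"xyz":[0.0197,0.0013,0],"grip":255},
  {"rot":[0,0,-0.237],"xyz":[0.0262,0.001,0],"grip":255},
  {"rot":[0,0,-0.297],"xyz":[0.0328,0.0003,0],"grip":255},
  {"rot":[0,0,-0.357],"xyz":[0.0393,-0.0007,0],"grip":255},
  {"rot":[0,0,-0.417],"xyz":[0.0457,-0.0022,0],"grip":255},
  {"rot":[0,0,-0.477],"xyz":[0.052,-0.004,0],"grip":255},
])

```text
clock: 14.6
tool_pos: [0.5147, -0.1058, 0.0598]
eef_rot: [0.961, 0.277, -0.0, 0.0]
contact_force: [-1.2, 0.1, 0.9]
opening: 0.003
finger_force: 0.3
```

```bash
python3 - <<'E'
from h import *
where();rows(np.arange(.935,.45,-.06),.018,.06)
E
```

```text
lane mm [-51.9  40.4  59.8] yaw -0.9356 t 14.6 F [-1.2  0.1  0.9]
0.935 xyz [ 0.0002 -0.0002 -0.0002] rot [ 0.     0.001 -0.001]
0.875 xyz [ 0.0067  0.0007 -0.0002] rot [ 0.     0.001 -0.061]
0.815 xyz [ 0.0133  0.0011 -0.0002] rot [ 0.     0.001 -0.121]
0.755 xyz [ 0.0198  0.0012 -0.0002] rot [ 0.     0.001 -0.181]
0.695 xyz [ 0.0264  0.0009 -0.0002] rot [ 0.     0.001 -0.241]
0.635 xyz [ 0.0329  0.0002 -0.0002] rot [ 0.     0.001 -0.301]
0.575 xyz [ 0.0394 -0.0008 -0.0002] rot [ 0.     0.001 -0.361]
0.515 xyz [ 0.0458 -0.0023 -0.0002] rot [ 0.     0.001 -0.421]
0.455 xyz [ 0.0521 -0.0042 -0.0002] rot [ 0.     0.001 -0.481]
```

carry_out([
  {"rot":[0,0,-0.061],"xyz":[0.0067,0.0007,0],"grip":255},
  {"rot":[0,0,-0.121],"xyz":[0.0133,0.0011,0],"grip":255},
  {"rot":[0,0,-0.181],"xyz":[0.0198,0.0012,0],"grip":255},
  {"rot":[0,0,-0.241],"xyz":[0.0264,0.0009,0],"grip":255},
  {"rot":[0,0,-0.301],"xyz":[0.0329,0.0002,0],"grip":255},
  {"rot":[0,0,-0.361],"xyz":[0.0394,-0.0008,0],"grip":255},
  {"rot":[0,0,-0.421],"xyz":[0.0458,-0.0023,0],"grip":255},
  {"rot":[0,0,-0.481],"xyz":[0.0521,-0.0042,0],"grip":255},
])

```text
clock: 15.27
tool_pos: [0.5566, -0.0749, 0.0598]
eef_rot: [0.868, 0.497, -0.0, 0.0]
contact_force: [-0.9, -0.4, 0.1]
opening: 0.002
finger_force: 0.3
```

```bash
python3 - <<'E'
from h import *
where();rows([.4,.34,.28,.22,.17,.13,.1,.07],.018,.06);rows([0],.018,.06)
E
```

```text
lane mm [-17.9   0.9  59.8] yaw -0.4548 t 15.2667 F [-0.9 -0.4  0.1]
0.4 xyz [ 0.0062  0.0007 -0.0002] rot [ 0.     0.001 -0.055]
0.34 xyz [ 0.0127  0.0012 -0.0002] rot [ 0.     0.001 -0.115]
0.28 xyz [ 0.0193  0.0014 -0.0002] rot [-0.     0.001 -0.175]
0.22 xyz [ 0.0259  0.0011 -0.0003] rot [-0.     0.001 -0.235]
0.17 xyz [ 0.0313  0.0006 -0.0003] rot [-0.     0.001 -0.285]
0.13 xyz [ 0.0356 -0.     -0.0003] rot [-0.     0.001 -0.325]
0.1 xyz [ 0.0389 -0.0006 -0.0003] rot [-0.     0.001 -0.355]
0.07 xyz [ 0.0421 -0.0013 -0.0003] rot [-0.     0.001 -0.385]
0 xyz [ 0.0495 -0.0032 -0.0003] rot [-0.     0.001 -0.455]
```

carry_out([
  {"rot":[0,0,-0.055],"xyz":[0.0062,0.0007,0],"grip":255},
  {"rot":[0,0,-0.115],"xyz":[0.0127,0.0012,0],"grip":255},
  {"rot":[0,0,-0.175],"xyz":[0.0193,0.0014,0],"grip":255},
  {"rot":[0,0,-0.235],"xyz":[0.0259,0.0011,0],"grip":255},
  {"rot":[0,0,-0.285],"xyz":[0.0313,0.0006,0],"grip":255},
  {"rot":[0,0,-0.325],"xyz":[0.0356,0,0],"grip":255},
  {"rot":[0,0,-0.355],"xyz":[0.0389,-0.0006,0],"grip":255},
  {"rot":[0,0,-0.385],"xyz":[0.0421,-0.0013,0],"grip":255},
])

```text
clock: 15.93
tool_pos: [0.5769, -0.0377, 0.0598]
eef_rot: [0.757, 0.653, -0.0, 0.0]
contact_force: [-0.8, -0.7, 0.6]
opening: 0.005
finger_force: 0.3
```

```bash
python3 - <<'E'
from h import *
where();rows([.05,.03,.015,0,-.01,-.02,-.03],.018,.06)
E
```

```text
lane mm [ 20.7 -16.6  59.8] yaw -0.0718 t 15.9333 F [-0.8 -0.7  0.6]
0.05 xyz [ 0.002   0.0003 -0.0002] rot [ 0.     0.    -0.022]
0.03 xyz [ 0.0041  0.0006 -0.0002] rot [ 0.     0.    -0.042]
0.015 xyz [ 0.0058  0.0007 -0.0002] rot [ 0.     0.    -0.057]
0 xyz [ 0.0074  0.0009 -0.0002] rot [ 0.     0.    -0.072]
-0.01 xyz [ 0.0085  0.001  -0.0003] rot [ 0.     0.    -0.082]
-0.02 xyz [ 0.0096  0.0011 -0.0003] rot [ 0.     0.    -0.092]
-0.03 xyz [ 0.0107  0.0012 -0.0003] rot [ 0.     0.    -0.102]
```

carry_out([
  {"rot":[0,0,-0.022],"xyz":[0.002,0.0003,0],"grip":255},
  {"rot":[0,0,-0.042],"xyz":[0.0041,0.0006,0],"grip":255},
  {"rot":[0,0,-0.057],"xyz":[0.0055,0.0007,0],"grip":255},
  {"rot":[0,0,-0.072],"xyz":[0.0065,0.0008,0],"grip":255},
])

```text
clock: 16.27
tool_pos: [0.5787, -0.0311, 0.0597]
eef_rot: [0.733, 0.68, 0.0, 0.0]
contact_force: [-0.2, -0.8, 0.4]
opening: 0.003
finger_force: 0.2
```

carry_out([
  {"rot":[0,0,0],"xyz":[0.0007,0,0],"grip":255},
  {"rot":[0,0,0],"xyz":[0.0014,0,0],"grip":255},
])

```text
clock: 16.43
tool_pos: [0.5788, -0.03, 0.0597]
eef_rot: [0.734, 0.679, 0.0, 0.0]
contact_force: [1.3, -2.0, -0.2]
opening: 0.004
finger_force: 1.1
```

carry_out([
  {"rot":[0,0,0],"xyz":[0.0007,0,0],"grip":255},
  {"rot":[0,0,0],"xyz":[0.0014,0,0],"grip":255},
])

```text
clock: 16.6
tool_pos: [0.5787, -0.0299, 0.0597]
eef_rot: [0.734, 0.679, -0.001, 0.001]
contact_force: [1.0, -4.6, 0.2]
opening: 0.003
finger_force: 2.3
```

```bash
python3 - <<'E'
from h import *
where();rows([0],.018,.06)
E
```

```text
lane mm [ 28.6 -17.8  59.7] yaw -0.0034 t 16.6 F [ 1.  -4.6  0.2]
0 xyz [-0.0006  0.0002 -0.0003] rot [ 0.     0.002 -0.003]
```

At the bar's stop (4.6 N, no further travel). Back off, rise, and check.

carry_out([
  {"rot":[0,0,0],"xyz":[-0.005,0,0],"grip":255},
  {"rot":[0,0,0],"xyz":[-0.025,0,0],"grip":255},
  {"rot":[0,0,0],"xyz":[-0.05,0,-0.01],"grip":255},
  {"rot":[0,0,0],"xyz":[-0.08,0,-0.03],"grip":255},
  {"rot":[0,0,0],"xyz":[-0.11,0,-0.06],"grip":255},
  {"rot":[0,0,0],"xyz":[-0.14,0,-0.09],"grip":255},
  {"rot":[0,0,0],"xyz":[-0.17,0,-0.12],"grip":255},
  {"rot":[0,0,0],"xyz":[-0.2,0,-0.14],"grip":255},
])

```text
clock: 17.27
tool_pos: [0.5637, -0.2283, 0.2022]
eef_rot: [0.733, 0.68, 0.001, 0.0]
contact_force: [1.2, -0.0, -0.2]
opening: 0.003
finger_force: 0.0
```

carry_out([
  {"rot":[0,0,0],"xyz":[-0.01,0,0],"grip":255},
  {"rot":[0,0,0],"xyz":[-0.02,0,0],"grip":255},
  {"rot":[0,0,0],"xyz":[-0.02,0,0],"grip":255},
  {"rot":[0,0,0],"xyz":[-0.02,0,0],"grip":255},
])

```text
clock: 17.6
tool_pos: [0.561, -0.246, 0.1981]
eef_rot: [0.733, 0.68, 0.0, -0.002]
contact_force: [-0.3, 0.6, 0.1]
opening: 0.009
finger_force: 0.0
```

```bash
python3 - <<'E'
from h import *
where()
a=r.snapshot("top")[190:310,275:485,::-1]
cv2.imwrite("pics/c7.png",cv2.resize(a,None,fx=3.8,fy=3.8,interpolation=cv2.INTER_CUBIC))
E
```

```text
lane mm [-188.1  -16.3  198.1] yaw -0.0007 t 17.6 F [-0.3  0.6  0.1]
```

View pics/c7.png

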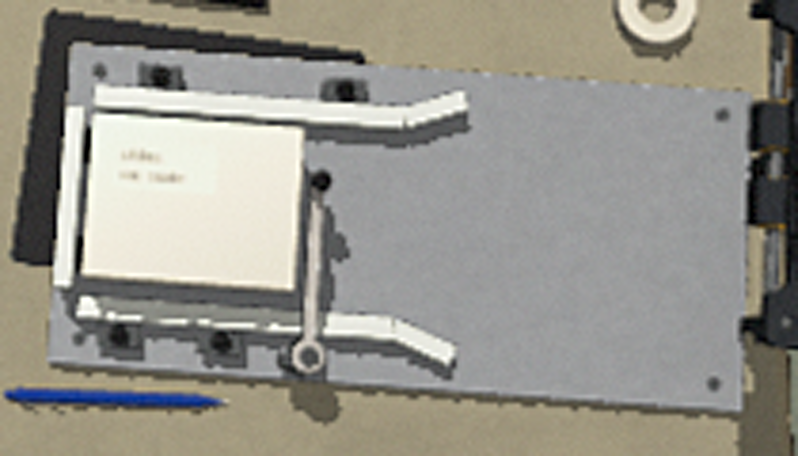

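The bar is shut across the lane (pin ~320,181, pivot ~308,356), the carton is home with corners (94,112), (304,126), (296,291), (81,276), and rails and pen haven't moved. One numeric check.

```bash
python3 - <<'E'
from fit import *
C=[(.066,-.051,.065),(-.066,-.051,.065),(-.066,.051,.065),(.066,.051,.065)]
c,e=fit(C,[(94,112),(304,126),(296,291),(81,276)],[.56,.06,1.5]);print(tolane([c[:2]]),np.degrees(c[2]-LANE[2]),e.tolist())
pin=tolane(ray(full([(320,181)]),.074))[0];print(pin)
E
```

```text
[[123.3  -0.7]] 0.0846998471330938 [[-0.2, 0.1], [0.2, 0.2], [-0.2, -0.2], [0.2, -0.1]]
[ 46.8 -17.3]
```

```bash
python3 -c "
from plant import r
print(r.finish_job())"
```

```text
the job is handed in; nothing more can be done
None
```

The carton is home against the bumpers, measured within 1 mm of lane x = +124 mm and of the middle line with no sign of rail contact, the bar is swung shut behind it, and I handed the job in at about 17.7 s.

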